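# Pin the gate of a jar rack shut

## Robot

A 7-joint arm with a two-finger parallel gripper is mounted at the origin on a cart in front of the work surface, level with it; the furniture and walls round the work are solid. World frame = base frame: x ahead of the robot, y to its left, z up, the work surface at z = 0. Lengths are in m, angles in degrees, forces in N, time in s.
With the tool pointing down it reaches from about 0.425 to 0.875 m from the base axis. Payload 4.7 kg.
Tool frame: the origin (TCP) lies on the mounting face of the last link; the fingertips stand tcp_to_tips ahead of it and the grasp point (between the pads) lies 164 mm ahead of it (tcp_to_tips is the distance from the TCP to the fingertips, in m); z points along the fingers, y is the line along which they close (so a half turn about z gives the same grasp; the last joint's range is limited). The gripper opens to 87 mm and grips with 3 to 60 N. Pads are 19 mm wide; open, the fingers measure 117 mm over their backs; the gripper's body (75 mm by 190 mm) begins 51 mm behind the grasp point.
Start: joints at [66.641, 18.392, -4.016, 83.108, 1.295, 78.541, -3.26], TCP at [0.266, -0.593, 0.405] pointing down, gripper open.
Joint ranges: [-163.93, 163.93], [-17.29, 119.83], [-79.2, 71.16], [3.27, 140.29], [-89.18, 269.18], [5.43, 117.66], [-154.24, 154.24]. Speed limits (degrees/s): [147.25, 147.25, 180, 180, 180, 180, 180].

## Interface

Orientations are given as [roll, pitch, yaw] about the fixed x, y, z axes, in that order (R = Rz(yaw) Ry(pitch) Rx(roll)).
In Python, from cell import get_obs, read_camera, sign_off, tcp_to_tips gives the robot as it stands.
- The arm moves only by the tool drive_tool, never from a script. Its argument "rows" is one flat list of numbers, 7 for each row, row after row: the shift along the tool's x, y, z in m, then the turn, a rotation vector about the tool's x, y, z in rad, then the gripper command: -1 is shut, 1 is fully open, values between are in proportion. In form: [tx, ty, tz, rx, ry, rz, fingers, tx, ty, tz, rx, ry, rz, fingers, ...]. A call has 1 to 5 rows; each row shifts and turns the commanded pose from where the row before left it, along the tool's axes as they then stand; what a row does not reach is not made up. A row lasts 1/8 s, in which the tool goes at most 62.5 mm and 10.7 degrees, less where a joint would pass 70% of its speed; a pose out of reach is approached as far as the arm can. A call is refused whole if a number of a shift passes 0.0625 or a number of a turn 0.188, either way. A call with a gripper value outside its range is refused whole. The fingers move at their own pace and stop on an object; "grip_force" is the grip in N (left out, the last holds). Time passes only in rows, so rows that do not move let the fingers close. It gives the time, the measured TCP pose, the force, the opening and the grip force at its end, in the units of the state.
- get_obs(): the state, without advancing time (a new reading comes with each control period).
- read_camera(name): name is "scene" or "top" or "wrist"; returns a dict with "color" (384x512x3 uint8, blue, green, red), "fov_y" (degrees; the focal length in pixels is half the picture's height over the tangent of half this angle, whatever the lens; pixels are square), "cx", "cy" (the principal point, pixels), "cam_to_world" (4x4, takes a point from camera to world coordinates); the wrist camera has in their place "mount" (4x4, takes a point from camera to tool coordinates, whose origin is the TCP and whose axes are the flange's). Camera axes: x right, y up, looking along -z (the intrinsics and any distortion apply to the point x, -y, -z); pixel columns grow to the right and rows downward; lengths in m; the calibration is good to about 2 mm. A picture is of the moment at which its call begins: read the wrist's pose just before it. There is no depth.
- sign_off(): hands the job in; it is judged then, once.
The state is a dict: "time_s": time; "qpos": joint angles; "joint_velocities": joint speeds; "effort": joint torques, N m; "tool_pos": TCP position; "tool_rot": TCP orientation; "force": force on the tool from outside, world axes, zero at the start; "wrist_torque": the same for the moment, N m; "grip_width": finger opening in m; "grasp_force": force on a finger pad.
Only numpy, scipy, OpenCV 4.12 (cv2) and the standard library are available. Lean on these libraries where they do the work, as an engineer would, in place of code of your own. Each camera call takes 0.05 s, during which the arm holds its last target. There are 200 camera calls.

## Task

Swing the gate of the small jar rack shut and lock it with the headed pin from the wooden stand: the pin must go down through the bracket's upper ear, the hole in the gate's end plate and the lower ear until its head sits on the upper ear. The hole in the end plate is hidden between the ears, so find it by feel, and leave the jars in the rack standing where they are; let go of everything at the end.

Things in the scene. Friction and masses are not known exactly. Their poses are not given: they have to be found in the camera images.
- rack: Jar rack, fixed: wooden board 190 (x) x 290 (y) x 12 mm with rails at the back. Origin under the board's centre; its -x side is the gate side and roughly faces the robot, z up. The gate's vertical pivot axis is at rack x -65, y -100 mm, the pin bracket's axis at rack x -65, y +100 mm. Three jars stand in a row at rack x about +40 mm, some 60 mm behind the shut gate.
- bracket_hole (a point): centre of the mouth of the upper ear's hole, at the ear's top face, 90 mm above the worktop; axes as the rack's. Steel bracket: two square ears 44 x 44 mm, the lower at heights 12 to 45 mm, the upper at 65 to 90 mm, joined by a 12 mm web on their outer (+y) side. Both have an 18.5 mm vertical through hole on this axis, with 2 mm chamfers.
- gate (a joint): angle of the gate about its vertical pivot (rad): positive = swung open, towards the robot; 0 = bar straight along the rack's y axis. Travel -0.09 to 0.5; stays where left (2 to 3 N at the post moves it, 4 to 7 N with the pin standing on its plate). Flat steel bar, 10 mm thick, heights 47 to 63 mm. The holes line up at some angle between -0.055 and 0.055, different every time.
- gate_post (a point): middle of the upright round post on the gate's bar, 14 mm diameter, standing from 62 to 107 mm height (this point is 85 mm up), on the bar's centre line 100 mm from the pivot axis; it can be pushed or pinched from above. Axes: y along the bar towards its free end, x towards the jars, z up.
- gate_end (a point): bar's centre line 200 mm from the pivot axis, 55 mm up; axes as gate_post. Here sits the eye plate, 72 mm wide across the bar, 42 mm long, at heights 49 to 61 mm, passing between the ears. Its 19 mm hole is in mid-width, but the plate is bolted on through a slot: the hole lies up to 10 mm to either side of this point. A pin set in the upper ear stands on the plate and drops when the hole comes under it.
- pin_mid (a point): loose steel pin, 98 mm long, 0.13 to 0.22 kg: shaft 16 mm diameter, 70 mm long, its lowest 3 mm tapered to 12 mm; round head on top, 28 mm diameter, 28 mm tall. This point is on its axis 49 mm above the tip (head's middle 35 mm above it); z from tip to head. It starts upright in the stand. Fully home it is 69 mm above the worktop (21 mm below the hole's mouth); standing on the eye plate, 110 mm.
- pin_stand: wooden block 76 x 76 x 45 mm, fixed, with a 19.5 mm hole 35 mm deep in the middle of its top that holds the pin; origin under its centre
- tin_tomato_mid (a point): middle of a food tin 75 mm in diameter, 110 mm tall, standing in the rack; not to be disturbed
- jar_honey_mid (a point): middle of a dark-lidded round jar 65 mm in diameter, 86 mm tall, standing in the rack; not to be disturbed
- spice_a_mid (a point): middle of a narrow red-capped jar 45 mm in diameter, 108 mm tall, standing in the rack; not to be disturbed
Things that resemble listed ones, but are neither listed nor needed, are in the scene too. Leave any purple look-alike of the part that bears pin_mid alone.

How it is judged (in metres and radians):
At the end, for the whole second after the job is handed in: The pin stands upright (within 0.08 rad) on the bracket's axis (within 4 mm) with its head on the upper ear (within 4 mm), and the gate is shut (joint within 0.07 rad of 0) and still, so that the pin passes through its eye plate (horizontal distance between pin_mid and bracket_hole below 0.004 m and z of pin_mid in the frame of bracket_hole between -0.026 and -0.017 m and angle between pin_mid's own z axis and vertical below 0.08 rad and value of joint gate between -0.07 and 0.07 rad and velocity of joint gate between -0.05 and 0.05 rad/s); the robot touches nothing.
It fails at once if a jar in the rack is shifted by more than 25 mm or tipped (distance of any of tin_tomato_mid, jar_honey_mid, spice_a_mid from where it was at the start of the episode above 0.025 m or angle between any of tin_tomato_mid, jar_honey_mid, spice_a_mid's own z axis and vertical above 0.3 rad).
It also fails if it takes over 72 s, if anything falls off the work surface, if the arm or the gripper's body presses on something with over 40 N, if the wrist force passes 120 N, or if a joint passes its speed limit or range.

## Working session

There is one attempt and no reset: what is moved stays moved. The work goes in short steps, Python scripts to look and compute and a tool call to move; the robot and the scene stay as the last step left them, time stands still between calls to the robot, and variables do not carry over. Pictures are saved under pics/ and viewed, at most 10 in all, crops included, and the job is handed in when it is done.

Besides the shell and the picture viewer there is one more tool, called after "Emit:" as name(argument=value, ...) on one line, values as JSON. drive_tool: Moves the arm, as the interface text tells. Its arguments: {"type":"object","properties":{"rows":{"type":"array","items":{"type":"number"}},"grip_force":{"type":"number"}},"required":["rows"]}

```bash
ls; mkdir -p pics; python3 - <<'E'
from cell import *
import cv2,numpy as np
print(tcp_to_tips, get_obs())
for n in("scene","top"):
    c=read_camera(n); cv2.imwrite(f"pics/{n}0.png",c["color"]); print(n,{k:(v.tolist() if hasattr(v,'tolist') else v) for k,v in c.items() if k!="color"})
a=cv2.imread("pics/scene0.png");b=cv2.imread("pics/top0.png")
E
```

```text
pics
0.1822 {'time_s': 0.0, 'qpos': array([66.64323447, 18.43914056, -4.01662684, 83.17573758,  1.29566627,
       78.54230401, -3.25824977]), 'joint_velocities': array([ 0.08090872,  0.06396811, -0.00993386,  0.01318987, -0.09847271,
       -0.00314338,  0.02811011]), 'effort': array([-4.88238254e-05, -4.91290891e+01, -4.04072385e-01, -3.12536001e+01,
       -6.38788892e-02,  4.36902547e-02,  1.64138864e-04]), 'tool_pos': array([ 0.26597349, -0.59285582,  0.4036531 ]), 'tool_rot': array([-1.79888107e+02,  6.19396475e-03,  2.41694624e+01]), 'force': array([ 0.23724794,  0.06400292, -0.01858922]), 'wrist_torque': array([ 0.07211982, -0.01873448, -0.06730812]), 'grasp_force': 0.0, 'grip_width': 0.08746575112286917}
scene {'fov_y': 47.453225463118855, 'cx': 255.75100980620348, 'cy': 193.11556052964698, 'cam_to_world': [[-0.6690464909620863, 0.4361042201295837, -0.6018221515667952, -0.0783311124145443], [-0.7431971467952913, -0.39899491904692286, 0.5370857059819019, 0.5085980521004473], [-0.005898637695054194, 0.8066078128557317, 0.5910575626057375, 0.7515632861798707], [0.0, 0.0, 0.0, 1.0]]}
top {'fov_y': 52.90008068275908, 'cx': 253.14001634718736, 'cy': 193.42807193832644, 'cam_to_world': [[0.029844542843612015, 0.9907855863763826, -0.13211065472271136, 0.4716635658669998], [-0.9995069125066447, 0.028290913337943306, -0.013621896855408542, -0.09316568276000971], [-0.009758847979665345, 0.13245205189544107, 0.991141371770343, 0.9085798635634154], [0.0, 0.0, 0.0, 1.0]]}
```

View pics/scene0.png

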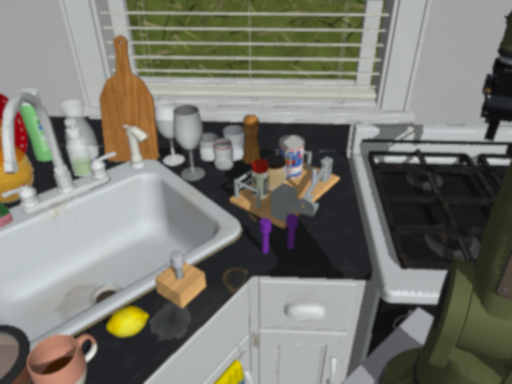

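View pics/top0.png

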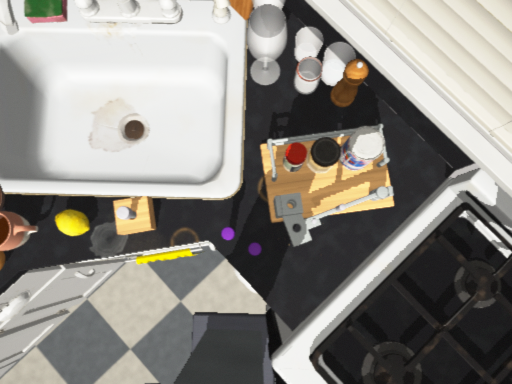

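The scene shows the stand with the grey pin at top px (125,212), scene px (178,262). Two purple look-alikes stand at top (228,234) and (254,249). The rack is at top (328,175), with the bracket at (288,207), an open gate with its plate at (297,232), and the pivot near (383,193). I'm taking the grey pin in the wooden stand because the purple ones are excluded, and checking it in one enlarged crop.

```bash
cat > h.py <<'E'
import cv2,numpy as np
from cell import *
CAM={}
def cam(n):
    c=read_camera(n)
    if "mount" in c:
        pass
    return c
def ray(c,uv,T=None):
    T=np.array(c["cam_to_world"] if T is None else T); f=192/np.tan(np.radians(c["fov_y"]/2))
    d=np.array([(uv[0]-c["cx"])/f,-(uv[1]-c["cy"])/f,-1.]); return T[:3,3],T[:3,:3]@d
def onz(c,uv,z,T=None):
    o,d=ray(c,uv,T); return o+d*(z-o[2])/d[2]
def proj(c,p,T=None):
    T=np.array(c["cam_to_world"] if T is None else T); f=192/np.tan(np.radians(c["fov_y"]/2))
    q=T[:3,:3].T@(np.array(p)-T[:3,3]); return np.array([c["cx"]+f*q[0]/-q[2],c["cy"]-f*q[1]/-q[2]])
E
python3 - <<'E'
from h import *
t=cv2.imread("pics/top0.png");s=cv2.imread("pics/scene0.png")
a=cv2.resize(t[115:255,255:405],None,fx=4,fy=4,interpolation=cv2.INTER_CUBIC)
b=cv2.resize(t[190:240,105:155],(200,200),interpolation=cv2.INTER_CUBIC)
d=cv2.resize(s[245:310,150:215],(200,200),interpolation=cv2.INTER_CUBIC)
z=np.zeros((160,200,3),np.uint8)
cv2.imwrite("pics/crop1.png",np.hstack([a,np.vstack([b,d,z])]))
E
```

```text
(no output)
```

View pics/crop1.png

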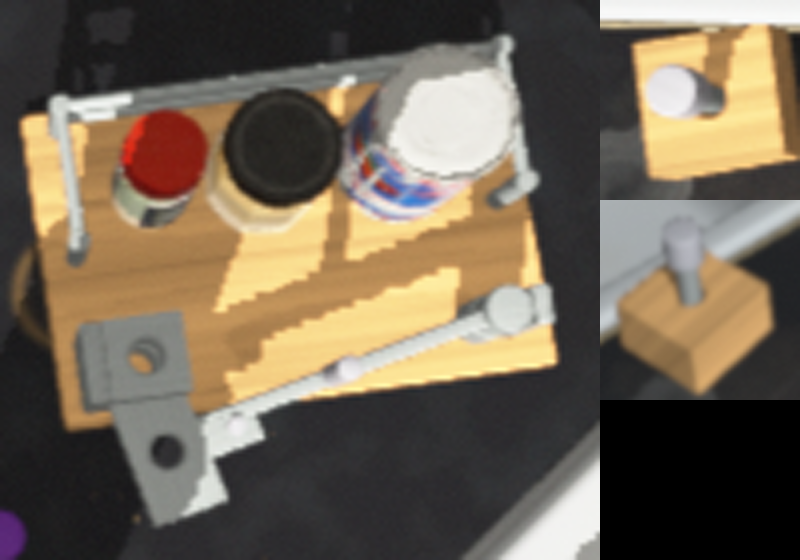

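The crop confirms the grey headed pin in the wooden stand. It also shows the bracket's ear hole at crop (145,356), the plate hole at (167,452), the post at (345,370) and the pivot at (512,309).

```bash
cat > m1.py <<'E'
from h import *
c=cam("top");s=cam("scene")
f=lambda u,v:(255+u/4-.4,115+v/4-.4)
g=lambda u,v:(105+(u-600)/4-.4,190+v/4-.4)
P=lambda n,uv,z:(print(n,np.round(onz(c,uv,z),4)),onz(c,uv,z))[1]
br=P("br",f(145,356),.09)
B=[P("cor",f(*q),.012) for q in((22,118),(68,430),(557,363))]
d=(B[1]-B[2]);e=B[0]-B[1];ctr=(B[0]+B[2])/2
print("len",np.linalg.norm(d),np.linalg.norm(e),"yaw",np.degrees(np.arctan2(-d[0],d[1])),np.degrees(np.arctan2(e[1],e[0])),ctr)
yaw=np.arctan2(-d[0],d[1]);R=np.array([[np.cos(yaw),-np.sin(yaw)],[np.sin(yaw),np.cos(yaw)]])
print("br from board",ctr[:2]+R@[-.065,.1],"piv",ctr[:2]+R@[-.065,-.1])
P("pivcap.08",f(512,309),.08)
P("post",f(345,370),.107);P("eye",f(167,452),.061)
st=[P("st",g(*q),.045) for q in((633,42),(770,25),(785,158),(648,180))];print("stand",np.mean(st,0))
P("pintop",g(675,92),.108)
# ray-cross with scene for pin head top: crop (683,228): 
uv=(150+(683-600)*65/200-.4,245+(228-200)*65/200-.4)
print("scene pin top",onz(s,uv,.108))
for n in((228,234),(254,249)): P("purple",n,.09)
E
python3 m1.py
```

```text
br [ 0.5612 -0.1629  0.09  ]
cor [ 0.7102 -0.0939  0.012 ]
cor [ 0.5253 -0.1257  0.012 ]
cor [ 0.5725 -0.4088  0.012 ]
len 0.2871028319170622 0.18763409531004194 yaw 9.468438745016751 9.746287101575083 [ 0.64139622 -0.25136773  0.012     ]
br from board [ 0.56083133 -0.16342287] piv [ 0.59373218 -0.36069814]
pivcap.08 [ 0.5935 -0.3612  0.08  ]
post [ 0.555  -0.2655  0.107 ]
eye [ 0.512  -0.1783  0.061 ]
st [0.5625 0.2353 0.045 ]
st [0.5744 0.1583 0.045 ]
st [0.4998 0.1449 0.045 ]
st [0.4853 0.2208 0.045 ]
stand [0.53051351 0.18981999 0.045     ]
pintop [0.5303 0.1873 0.108 ]
scene pin top [0.52923928 0.19037586 0.108     ]
purple [ 0.4929 -0.0314  0.09  ]
purple [ 0.4632 -0.0872  0.09  ]
```

```bash
cat >> h.py <<'E'
def plan(tgt,yaw,n,g,step=5):
    """rows for a straight world move with the tool down; tgt TCP xyz, yaw deg"""
    o=get_obs();p=o["tool_pos"];y0=o["tool_rot"][2];d=(np.array(tgt)-p)/n;dy=((yaw-y0+180)%360-180)/n
    rows=[]
    for i in range(n):
        y=np.radians(y0+dy*i);c,s=np.cos(y),np.sin(y)
        rows.append([round(float(v),4)+0.0 for v in(d[0]*c+d[1]*s,d[0]*s-d[1]*c,-d[2],0,0,-np.radians(dy))]+[g])
    print("step",np.linalg.norm(d),dy)
    for i in range(0,n,step):print(sum(rows[i:i+step],[]))
E
python3 -c "
from h import *
plan([.555,-.2655,.34],99.5,8,0)"
```

```text
step 0.05517026323542414 9.416106191235038
[0.0497, -0.0226, 0.008, 0.0, 0.0, -0.1643, 0, 0.0527, -0.0141, 0.008, 0.0, 0.0, -0.1643, 0, 0.0543, -0.0053, 0.008, 0.0, 0.0, -0.1643, 0, 0.0545, 0.0037, 0.008, 0.0, 0.0, -0.1643, 0, 0.0531, 0.0125, 0.008, 0.0, 0.0, -0.1643, 0]
[0.0504, 0.021, 0.008, 0.0, 0.0, -0.1643, 0, 0.0462, 0.029, 0.008, 0.0, 0.0, -0.1643, 0, 0.0409, 0.0362, 0.008, 0.0, 0.0, -0.1643, 0]
```

Emit:
drive_tool(rows=[0.05, -0.0225, 0.008, 0, 0, -0.164, 0, 0.0525, -0.014, 0.008, 0, 0, -0.164, 0, 0.0545, -0.005, 0.008, 0, 0, -0.164, 0, 0.0545, 0.0035, 0.008, 0, 0, -0.164, 0, 0.053, 0.0125, 0.008, 0, 0, -0.164, 0])

```text
time_s: 0.82
tool_pos: [0.448, -0.3873, 0.3645]
tool_rot: [180.0, 0.0, 71.5]
force: [0.8, -0.2, 0.6]
grip_width: 0.0472
grasp_force: 0.0
```

Emit:
drive_tool(rows=[0.0505, 0.021, 0.008, 0, 0, -0.164, 0, 0.046, 0.029, 0.008, 0, 0, -0.164, 0, 0.041, 0.036, 0.008, 0, 0, -0.164, 0, 0, 0, 0, 0, 0, 0, 0])

```text
time_s: 1.32
tool_pos: [0.5583, -0.2603, 0.3399]
tool_rot: [179.9, -0.2, 99.9]
force: [-0.0, -0.1, 0.5]
grip_width: 0.0435
grasp_force: 0.0
```

```bash
python3 - <<'E'
from h import *
o=get_obs();print(o["time_s"],o["tool_pos"],o["tool_rot"],o["grip_width"])
c=cam("wrist");cv2.imwrite("pics/w1.png",c["color"])
print({k:v for k,v in c.items() if k!="color"})
plan([.555,-.2655,.259],99.5,3,0)
E
```

```text
1.325 [ 0.55827112 -0.26032489  0.33992273] [179.9258346   -0.22063241  99.91848877] 0.043515606581550965
{'fov_y': 65.16684426097765, 'cx': 256.4009899168815, 'cy': 189.0601322745409, 'mount': array([[-1.07112152e-03,  9.64493421e-01,  2.64104701e-01,
         7.22059701e-02],
       [ 9.99999424e-01,  1.01412757e-03,  3.52138875e-04,
        -2.92919915e-05],
       [ 7.17997696e-05,  2.64104926e-01, -9.64493952e-01,
         2.04234053e-02],
       [ 0.00000000e+00,  0.00000000e+00,  0.00000000e+00,
         1.00000000e+00]])}
step 0.027060504795261075 -0.03239838358628807
[-0.0005, -0.0007, 0.027, 0.0, 0.0, 0.0006, 0, -0.0005, -0.0007, 0.027, 0.0, 0.0, 0.0006, 0, -0.0005, -0.0007, 0.027, 0.0, 0.0, 0.0006, 0]
```

View pics/w1.png

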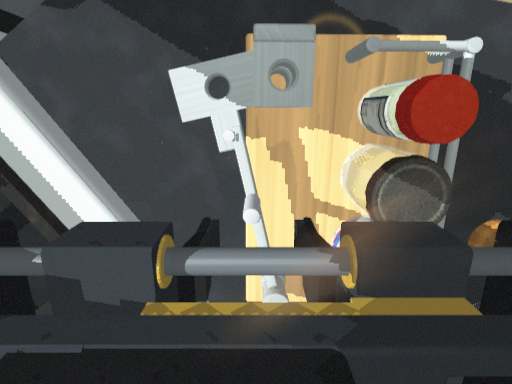

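The wrist view shows the ear hole at (281,75), the plate hole at (217,86), the post top at (251,214), and the fingers at the bottom straddling the bar.

```bash
cat >> h.py <<'E'
from scipy.spatial.transform import Rotation as Ro
def tw(c,o):
    T=np.eye(4);T[:3,:3]=Ro.from_euler("xyz",o["tool_rot"],degrees=True).as_matrix();T[:3,3]=o["tool_pos"]
    return T@np.array(c["mount"])
def st():
    o=get_obs();print(o["time_s"],np.round(o["tool_pos"],4),np.round(o["tool_rot"],2),np.round(o["force"],1),o["grip_width"]);return o
E
python3 - <<'E'
from h import *
o=st();c=cam("wrist");T=tw(c,o)
for n,uv,z in(("ear",(281,75),.09),("eye",(217,86),.061),("posttop",(251,212),.107)):print(n,onz(c,uv,z,T))
P=np.array([.5936,-.361])
print(proj(c,[.5936,-.361,.07],T))
E
```

```text
1.375 [ 0.5567 -0.2636  0.3401] [-1.7998e+02 -9.0000e-02  9.9600e+01] [-0.7 -0.6  0.4] 0.04337467395025729
ear [ 0.55822061 -0.16736508  0.09      ]
eye [ 0.5099719  -0.18116032  0.061     ]
posttop [ 0.5530607  -0.26775273  0.107     ]
[277.86622433 296.60735909]
```

```bash
python3 - <<'E'
from h import *
st();plan([.5548,-.265,.259],99.5,3,0)
E
```

```text
1.425 [ 0.5556 -0.2659  0.3403] [-179.94   -0.     99.38] [-0.7 -0.9 -0.7] 0.04333710083254935
step 0.027117794080667255 0.041135859774669825
[0.0003, -0.0002, 0.0271, 0.0, 0.0, -0.0007, 0, 0.0003, -0.0002, 0.0271, 0.0, 0.0, -0.0007, 0, 0.0003, -0.0002, 0.0271, 0.0, 0.0, -0.0007, 0]
```

Emit:
drive_tool(rows=[0, 0, 0.027, 0, 0, 0, 0, 0, 0, 0.027, 0, 0, 0, 0, 0, 0, 0.027, 0, 0, 0, 0, 0, 0, 0, 0, 0, 0, -1, 0, 0, 0, 0, 0, 0, -1], grip_force=15)

```text
time_s: 2.05
tool_pos: [0.5554, -0.2674, 0.261]
tool_rot: [179.9, 0.1, 99.2]
force: [0.2, -0.2, 0.5]
grip_width: 0.031
grasp_force: 0.0
```

Emit:
drive_tool(rows=[0, 0, 0, 0, 0, 0, -1, 0, 0, 0, 0, 0, 0, -1, 0, 0, 0, 0, 0, 0, -1])

```text
time_s: 2.42
tool_pos: [0.5558, -0.2665, 0.261]
tool_rot: [179.9, 0.1, 99.3]
force: [-1.6, -1.1, 5.4]
grip_width: 0.0135
grasp_force: 15.0
```

```bash
python3 - <<'E'
from h import *
st();plan([.5752,-.2627,.259],99.5,8,-1)
E
```

```text
2.425 [ 0.5558 -0.2665  0.261 ] [1.7994e+02 9.0000e-02 9.9330e+01] [-1.6 -1.1  5.4] 0.013514622772229345
step 0.0024849071826096285 0.021324299303476124
[0.0001, 0.0025, 0.0003, 0.0, 0.0, -0.0004, -1, 0.0001, 0.0025, 0.0003, 0.0, 0.0, -0.0004, -1, 0.0001, 0.0025, 0.0003, 0.0, 0.0, -0.0004, -1, 0.0001, 0.0025, 0.0003, 0.0, 0.0, -0.0004, -1, 0.0001, 0.0025, 0.0003, 0.0, 0.0, -0.0004, -1]
[0.0001, 0.0025, 0.0003, 0.0, 0.0, -0.0004, -1, 0.0001, 0.0025, 0.0003, 0.0, 0.0, -0.0004, -1, 0.0001, 0.0025, 0.0003, 0.0, 0.0, -0.0004, -1]
```

Emit:
drive_tool(rows=[0, 0.0025, 0, 0, 0, 0, -1, 0, 0.0025, 0, 0, 0, 0, -1, 0, 0.0025, 0, 0, 0, 0, -1, 0, 0.0025, 0, 0, 0, 0, -1, 0, 0.0025, 0, 0, 0, 0, -1])

```text
time_s: 3.05
tool_pos: [0.5675, -0.2632, 0.2608]
tool_rot: [-179.9, -0.1, 99.3]
force: [-4.5, 2.6, 7.6]
grip_width: 0.0132
grasp_force: 15.0
```

Emit:
drive_tool(rows=[0, 0.0025, 0, 0, 0, 0, -1, 0, 0.0025, 0, 0, 0, 0, -1, 0, 0.002, 0, 0, 0, 0, -1, 0, 0, 0, 0, 0, 0, -1, 0, 0, 0, 0, 0, 0, -1])

```text
time_s: 3.68
tool_pos: [0.5748, -0.2617, 0.2608]
tool_rot: [-180.0, -0.1, 99.4]
force: [-3.3, 3.6, 7.7]
grip_width: 0.0135
grasp_force: 15.0
```

```bash
python3 - <<'E'
from h import *
o=st();plan([.5752,-.2627,.259],99.5,2,-1)
c=cam("wrist");t=cam("top")
t=t["color"][175:235,265:355];a=cv2.resize(t,(600,400),interpolation=cv2.INTER_CUBIC)
cv2.imwrite("pics/t2.png",a)
E
```

```text
3.675 [ 0.5748 -0.2617  0.2608] [-1.7996e+02 -1.0000e-01  9.9380e+01] [-3.3  3.6  7.7] 0.013545423844229468
step 0.0010426996846446496 0.0620195530267722
[-0.0005, 0.0001, 0.0009, 0.0, 0.0, -0.0011, -1, -0.0005, 0.0001, 0.0009, 0.0, 0.0, -0.0011, -1]
```

View pics/t2.png

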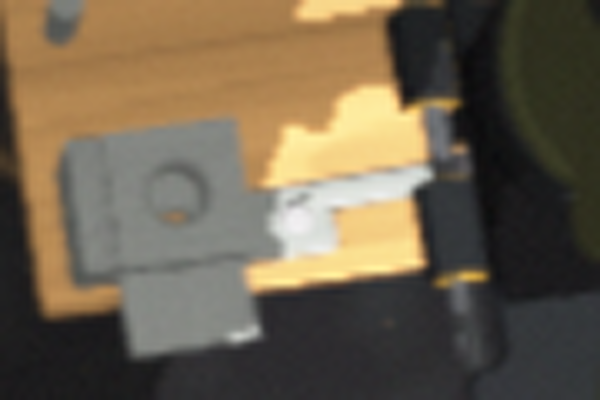

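The picture shows the plate now under the ear. A sliver of wood is visible at the robot-side edge of the ear hole (175,215), so the plate hole is on the robot side and the gate must close further. I'll leave it here and fetch the pin.

Emit:
drive_tool(rows=[0, 0, 0, 0, 0, 0, 0, 0, 0, 0, 0, 0, 0, 0, 0, 0, -0.03, 0, 0, 0, 0, 0, 0, -0.06, 0, 0, 0, 0.2, 0, 0, 0, 0, 0, 0, 0.2])

```text
time_s: 4.4
tool_pos: [0.5765, -0.2634, 0.3553]
tool_rot: [179.5, 0.3, 99.3]
force: [0.2, -0.6, -0.4]
grip_width: 0.0503
grasp_force: 0.0
```

```bash
python3 - <<'E'
from h import *
o=st();plan([.53,.189,.35],99.5,9,.2)
E
```

```text
4.4 [ 0.5765 -0.2634  0.3553] [179.52   0.33  99.33] [ 0.2 -0.6 -0.4] 0.05025577245578819
step 0.0505346452129403 0.019364904987684086
[0.0504, 0.003, 0.0006, 0.0, 0.0, -0.0003, 0.2, 0.0504, 0.0031, 0.0006, 0.0, 0.0, -0.0003, 0.2, 0.0504, 0.0031, 0.0006, 0.0, 0.0, -0.0003, 0.2, 0.0504, 0.0031, 0.0006, 0.0, 0.0, -0.0003, 0.2, 0.0504, 0.0031, 0.0006, 0.0, 0.0, -0.0003, 0.2]
[0.0504, 0.0031, 0.0006, 0.0, 0.0, -0.0003, 0.2, 0.0504, 0.0032, 0.0006, 0.0, 0.0, -0.0003, 0.2, 0.0504, 0.0032, 0.0006, 0.0, 0.0, -0.0003, 0.2, 0.0504, 0.0032, 0.0006, 0.0, 0.0, -0.0003, 0.2]
```

Emit:
drive_tool(rows=[0.0505, 0.003, 0, 0, 0, 0, 0.2, 0.0505, 0.003, 0, 0, 0, 0, 0.2, 0.0505, 0.003, 0, 0, 0, 0, 0.2, 0.0505, 0.003, 0, 0, 0, 0, 0.2, 0.0505, 0.003, 0, 0, 0, 0, 0.2])

```text
time_s: 5.03
tool_pos: [0.5481, -0.0101, 0.349]
tool_rot: [-180.0, 0.0, 99.3]
force: [0.1, -0.1, 0.5]
grip_width: 0.0522
grasp_force: 0.0
```

Emit:
drive_tool(rows=[0.0505, 0.003, 0, 0, 0, 0, 0.2, 0.0505, 0.003, 0, 0, 0, 0, 0.2, 0.05, 0.003, 0, 0, 0, 0, 0.2, 0.05, 0.003, 0, 0, 0, 0, 0.2, 0, 0, 0, 0, 0, 0, 0.2])

```text
time_s: 5.65
tool_pos: [0.5261, 0.1938, 0.3494]
tool_rot: [-180.0, -0.2, 99.8]
force: [0.1, -1.2, -0.2]
grip_width: 0.0518
grasp_force: 0.0
```

Emit:
drive_tool(rows=[0, 0, 0, 0, 0, 0, 0.2, 0, 0, 0, 0, 0, 0, 0.2])

```text
time_s: 5.9
tool_pos: [0.5284, 0.187, 0.3492]
tool_rot: [-180.0, 0.1, 99.2]
force: [-0.3, 0.6, -0.2]
grip_width: 0.0524
grasp_force: 0.0
```

```bash
python3 - <<'E'
from h import *
o=st();c=cam("wrist");T=tw(c,o);print(proj(c,[.53,.189,.108],T));cv2.imwrite("pics/w3.png",c["color"])
plan([.53,.189,.264],99.5,3,.2)
E
```

```text
5.9 [0.5284 0.187  0.3492] [-1.7996e+02  6.0000e-02  9.9180e+01] [-0.3  0.6 -0.2] 0.05242172603364098
[259.2940013  201.26612183]
step 0.028468823743595762 0.10857244277553946
[0.0005, 0.0007, 0.0285, 0.0, 0.0, -0.0019, 0.2, 0.0005, 0.0007, 0.0285, 0.0, 0.0, -0.0019, 0.2, 0.0005, 0.0007, 0.0285, 0.0, 0.0, -0.0019, 0.2]
```

View pics/w3.png

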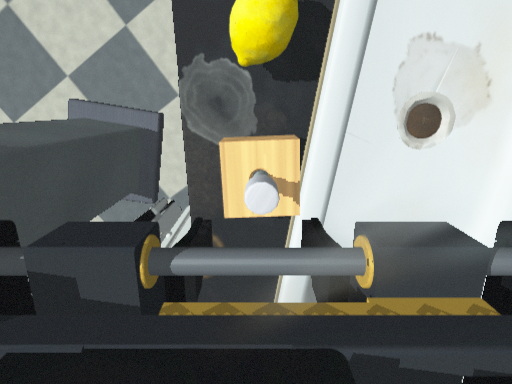

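The pin head is at (262,200), about 2 mm from the prediction, and the fingers straddle it. I'll descend and grip.

Emit:
drive_tool(rows=[0.001, 0.001, 0.028, 0, 0, 0, 0.2, 0.001, 0.001, 0.029, 0, 0, 0, 0.2, 0, 0.001, 0.028, 0, 0, 0, 0.2, 0, 0, 0, 0, 0, 0, -1, 0, 0, 0, 0, 0, 0, -1], grip_force=30)

```text
time_s: 6.58
tool_pos: [0.531, 0.1909, 0.2657]
tool_rot: [179.9, -0.0, 99.3]
force: [0.4, -0.6, 0.3]
grip_width: 0.0395
grasp_force: 0.0
```

Emit:
drive_tool(rows=[0, 0, 0, 0, 0, 0, -1, 0, 0, 0, 0, 0, 0, -1, 0, 0, 0, 0, 0, 0, -1])

```text
time_s: 6.95
tool_pos: [0.5309, 0.1916, 0.2661]
tool_rot: [179.9, 0.0, 99.3]
force: [0.2, 0.1, 6.8]
grip_width: 0.0273
grasp_force: 30.0
```

Emit:
drive_tool(rows=[0, 0, -0.03, 0, 0, 0, -1, 0, 0, -0.05, 0, 0, 0, -1, 0, 0, -0.05, 0, 0, 0, -1, 0, 0, 0, 0, 0, 0, -1])

```text
time_s: 7.45
tool_pos: [0.5312, 0.1923, 0.3988]
tool_rot: [179.6, -0.0, 99.3]
force: [-0.1, 0.7, -1.9]
grip_width: 0.0275
grasp_force: 30.0
```

```bash
python3 - <<'E'
from h import *
o=st();plan([.5605,-.1635,.39],99.5,7,-1)
E
```

```text
7.45 [0.5312 0.1923 0.3988] [ 1.7956e+02 -3.0000e-02  9.9350e+01] [-0.1  0.7 -1.9] 0.027531498772449113
step 0.05101390343416117 0.021817118650549867
[-0.0508, -0.0041, 0.0013, 0.0, 0.0, -0.0004, -1, -0.0508, -0.0041, 0.0013, 0.0, 0.0, -0.0004, -1, -0.0508, -0.0042, 0.0013, 0.0, 0.0, -0.0004, -1, -0.0508, -0.0042, 0.0013, 0.0, 0.0, -0.0004, -1, -0.0508, -0.0042, 0.0013, 0.0, 0.0, -0.0004, -1]
[-0.0508, -0.0042, 0.0013, 0.0, 0.0, -0.0004, -1, -0.0508, -0.0042, 0.0013, 0.0, 0.0, -0.0004, -1]
```

Emit:
drive_tool(rows=[-0.05, -0.004, 0, 0, 0, 0, -1, -0.05, -0.004, 0, 0, 0, 0, -1, -0.05, -0.004, 0, 0, 0, 0, -1, -0.05, -0.004, 0, 0, 0, 0, -1, -0.05, -0.004, 0, 0, 0, 0, -1])

```text
time_s: 8.07
tool_pos: [0.5506, -0.0603, 0.393]
tool_rot: [-179.9, -0.0, 99.3]
force: [-0.0, 0.3, -1.1]
grip_width: 0.0269
grasp_force: 30.0
```

Emit:
drive_tool(rows=[-0.05, -0.004, 0, 0, 0, 0, -1, -0.045, -0.004, 0.02, 0, 0, 0, -1, -0.01, 0, 0.017, 0, 0, 0, -1, 0, 0, 0, 0, 0, 0, -1, 0, 0, 0, 0, 0, 0, -1])

```text
time_s: 8.7
tool_pos: [0.5607, -0.1614, 0.3578]
tool_rot: [180.0, -0.1, 99.5]
force: [-1.0, -0.3, -1.7]
grip_width: 0.0274
grasp_force: 30.0
```

Emit:
drive_tool(rows=[0, 0, 0, 0, 0, 0, -1, 0, 0, 0, 0, 0, 0, -1])

```text
time_s: 8.95
tool_pos: [0.5607, -0.1625, 0.3585]
tool_rot: [179.9, 0.0, 99.4]
force: [0.8, -0.1, -1.6]
grip_width: 0.0273
grasp_force: 30.0
```

```bash
python3 - <<'E'
from h import *
o=st();c=cam("wrist");T=tw(c,o);s=cam("scene");t=cam("top")
tip=o["tool_pos"]-[0,0,.256]
print("pred tip wrist",proj(c,tip,T),"scene",proj(s,tip),"ear w",proj(c,[.5605,-.1635,.09],T),"s",proj(s,[.5605,-.1635,.09]),proj(t,[.5605,-.1635,.09]))
a=cv2.resize(c["color"][0:300,130:430],(400,400),interpolation=cv2.INTER_CUBIC)
u=proj(s,tip).astype(int);print(u)
b=cv2.resize(s["color"][u[1]-40:u[1]+40,u[0]-40:u[0]+40],(400,400),interpolation=cv2.INTER_CUBIC)
cv2.imwrite("pics/h4.png",np.hstack([a,b]))
E
```

```text
8.95 [ 0.5607 -0.1625  0.3585] [1.7994e+02 4.0000e-02 9.9430e+01] [ 0.8 -0.1 -1.6] 0.027310331772791428
pred tip wrist [256.23539027 197.91441414] scene [284.8038478  184.24491975] ear w [255.83336292 194.70635505] s [284.96265305 188.06531535] [291.13667167 203.94110688]
[284 184]
```

View pics/h4.png

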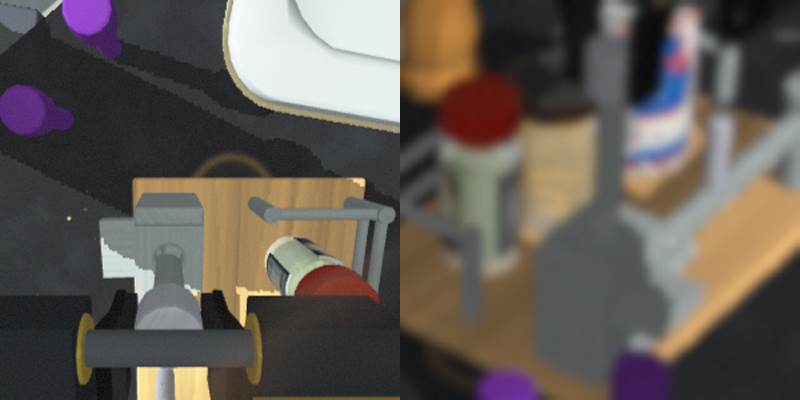

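The left half (wrist) shows the pin tip over the ear-hole ring at (167,250), aligned within about 2 mm. I'll lower it slowly and watch the force.

Emit:
drive_tool(rows=[0.001, -0.001, 0.005, 0, 0, 0, -1, 0, 0, 0.004, 0, 0, 0, -1, 0, 0, 0.004, 0, 0, 0, -1, 0, 0, 0.004, 0, 0, 0, -1, 0, 0, 0, 0, 0, 0, -1])

```text
time_s: 9.72
tool_pos: [0.5595, -0.1627, 0.3404]
tool_rot: [180.0, -0.0, 99.3]
force: [1.6, 0.3, -2.8]
grip_width: 0.0271
grasp_force: 30.0
```

Emit:
drive_tool(rows=[0, 0, 0.004, 0, 0, 0, -1, 0, 0, 0.004, 0, 0, 0, -1, 0, 0, 0.003, 0, 0, 0, -1, 0, 0, 0, 0, 0, 0, -1])

```text
time_s: 10.22
tool_pos: [0.5594, -0.1626, 0.3294]
tool_rot: [180.0, -0.0, 99.3]
force: [3.1, 0.5, -3.3]
grip_width: 0.0274
grasp_force: 30.0
```

Emit:
drive_tool(rows=[0, 0.001, 0.003, 0, 0, 0, -1, 0, 0, 0.003, 0, 0, 0, -1, 0, 0, 0.003, 0, 0, 0, -1, 0, 0, 0.002, 0, 0, 0, -1, 0, 0, 0, 0, 0, 0, -1])

```text
time_s: 10.85
tool_pos: [0.5601, -0.1626, 0.3184]
tool_rot: [-180.0, -0.0, 99.3]
force: [0.9, -0.8, -2.3]
grip_width: 0.0273
grasp_force: 30.0
```

Pin tip is near 62 mm, engaged in the ear with no load. I'll lower slightly, release and retreat up.

Emit:
drive_tool(rows=[0, 0, 0.002, 0, 0, 0, -1, 0, 0, 0, 0, 0, 0, -1, 0, 0, 0, 0, 0, 0, -0.2, 0, 0, 0, 0, 0, 0, -0.2, 0, 0, 0, 0, 0, 0, -0.1])

```text
time_s: 11.48
tool_pos: [0.5603, -0.1625, 0.3167]
tool_rot: [180.0, 0.0, 99.3]
force: [-0.6, -0.5, -0.4]
grip_width: 0.0371
grasp_force: 0.0
```

Emit:
drive_tool(rows=[0, 0, -0.02, 0, 0, 0, 0, 0, 0, -0.05, 0, 0, 0, 0, 0, 0, 0, 0, 0, 0, 0])

```text
time_s: 11.85
tool_pos: [0.5618, -0.1623, 0.3927]
tool_rot: [179.5, 0.3, 99.3]
force: [-0.7, -0.9, -1.4]
grip_width: 0.0435
grasp_force: 0.0
```

```bash
python3 - <<'E'
from h import *
o=st();plan([.576,-.263,.375],99.5,2,0)
t=cam("top");s=cam("scene")
a=cv2.resize(t["color"][165:245,260:340],(400,400),interpolation=cv2.INTER_CUBIC)
b=cv2.resize(s["color"][144:224,244:324],(400,400),interpolation=cv2.INTER_CUBIC)
cv2.imwrite("pics/h5.png",np.hstack([a,b]))
for z in(.118,.159,.131): print(z,proj(s,[.5605,-.1635,z]),(proj(s,[.5605,-.1635,z])-[244,144])*5+[400,0])
E
```

```text
11.85 [ 0.5618 -0.1623  0.3927] [179.51   0.27  99.35] [-0.7 -0.9 -1.4] 0.04345637535932376
step 0.05160169076586418 0.07501370416839848
[-0.0508, -0.0012, 0.0089, 0.0, 0.0, -0.0013, 0, -0.0508, -0.0012, 0.0089, 0.0, 0.0, -0.0013, 0]
0.118 [285.3299083  179.18107209] [606.64954149 175.90536043]
0.159 [285.88769151 165.6877813 ] [609.43845757 108.43890649]
0.131 [285.50413479 174.96637242] [607.52067395 154.83186211]
```

View pics/h5.png

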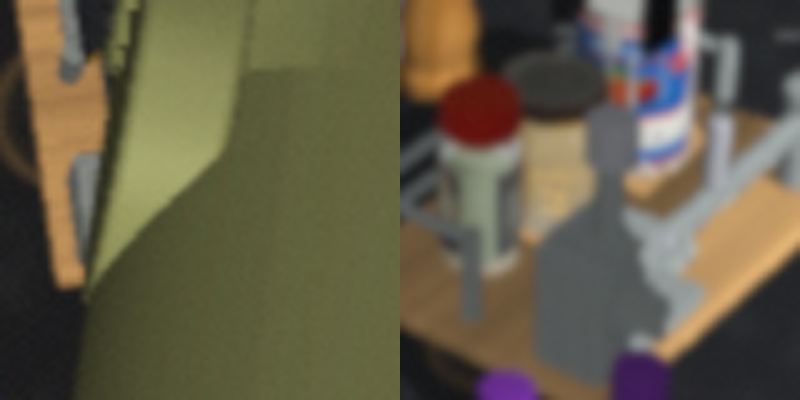

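The scene crop shows the pin upright with its head top at (609,108), which is the predicted spot for standing on the plate. Next is the post.

Emit:
drive_tool(rows=[-0.05, -0.001, 0, 0, 0, 0, 0, -0.05, -0.0015, 0, 0, 0, 0, 0, 0, 0, 0.04, 0, 0, 0, 0, 0, 0, 0, 0, 0, 0, 0, 0, 0, 0, 0, 0, 0, 0])

```text
time_s: 12.58
tool_pos: [0.5743, -0.2606, 0.3473]
tool_rot: [180.0, -0.0, 99.4]
force: [1.1, 0.2, 1.5]
grip_width: 0.0439
grasp_force: 0.0
```

```bash
python3 - <<'E'
from h import *
o=st();plan([.5755,-.263,.261],99.5,2,0)
E
```

```text
12.575 [ 0.5743 -0.2606  0.3473] [ 1.800e+02 -3.000e-02  9.943e+01] [1.1 0.2 1.5] 0.04388103776237206
step 0.04316430647554967 0.03579128693172606
[-0.0013, 0.0004, 0.0431, 0.0, 0.0, -0.0006, 0, -0.0013, 0.0004, 0.0431, 0.0, 0.0, -0.0006, 0]
```

Emit:
drive_tool(rows=[-0.001, 0.0005, 0.043, 0, 0, 0, 0, -0.001, 0.0005, 0.043, 0, 0, 0, 0, 0, 0, 0, 0, 0, 0, -0.4, 0, 0, 0, 0, 0, 0, -0.6, 0, 0, 0, 0, 0, 0, -1], grip_force=15)

```text
time_s: 13.2
tool_pos: [0.5765, -0.2634, 0.2637]
tool_rot: [179.8, 0.2, 99.4]
force: [-0.0, -0.1, 0.1]
grip_width: 0.0215
grasp_force: 0.0
```

Emit:
drive_tool(rows=[0, 0, 0, 0, 0, 0, -1, 0, 0, 0, 0, 0, 0, -1, 0, 0, 0, 0, 0, 0, -1])

```text
time_s: 13.58
tool_pos: [0.5757, -0.2637, 0.2628]
tool_rot: [179.9, 0.1, 99.3]
force: [-1.7, 1.4, 6.3]
grip_width: 0.0136
grasp_force: 15.0
```

Emit:
drive_tool(rows=[0, 0.0006, 0, 0, 0, 0, -1, 0, 0.0006, 0, 0, 0, 0, -1, 0, 0.0006, 0, 0, 0, 0, -1, 0, 0.0006, 0, 0, 0, 0, -1, 0, 0.0006, 0, 0, 0, 0, -1])

```text
time_s: 14.2
tool_pos: [0.5781, -0.2634, 0.2628]
tool_rot: [-180.0, 0.1, 99.3]
force: [-3.5, 0.9, 7.8]
grip_width: 0.0132
grasp_force: 15.0
```

Emit:
drive_tool(rows=[0, 0.0005, 0, 0, 0, 0, -1, 0, 0.0005, 0, 0, 0, 0, -1, 0, 0.0005, 0, 0, 0, 0, -1])

```text
time_s: 14.58
tool_pos: [0.5795, -0.2631, 0.2628]
tool_rot: [-180.0, 0.1, 99.3]
force: [-3.8, 0.3, 7.5]
grip_width: 0.0136
grasp_force: 15.0
```

Emit:
drive_tool(rows=[0, 0.0005, 0, 0, 0, 0, -1, 0, 0.0005, 0, 0, 0, 0, -1, 0, 0, 0, 0, 0, 0, -1])

```text
time_s: 14.95
tool_pos: [0.5808, -0.2629, 0.2628]
tool_rot: [180.0, 0.1, 99.3]
force: [-2.7, 0.8, 7.7]
grip_width: 0.0134
grasp_force: 15.0
```

Emit:
drive_tool(rows=[0, 0.0005, 0, 0, 0, 0, -1, 0, 0.0005, 0, 0, 0, 0, -1, 0, 0, 0, 0, 0, 0, -1])

```text
time_s: 15.32
tool_pos: [0.5816, -0.2627, 0.2628]
tool_rot: [-180.0, 0.1, 99.3]
force: [-3.7, 0.8, 8.7]
grip_width: 0.0133
grasp_force: 15.0
```

Emit:
drive_tool(rows=[0, 0.0005, 0, 0, 0, 0, -1, 0, 0.0005, 0, 0, 0, 0, -1, 0, 0, 0, 0, 0, 0, -1])

```text
time_s: 15.7
tool_pos: [0.5823, -0.2626, 0.2628]
tool_rot: [-179.9, 0.1, 99.3]
force: [-5.1, 0.9, 8.2]
grip_width: 0.0134
grasp_force: 15.0
```

```bash
python3 - <<'E'
from h import *
o=st();s=cam("scene")
b=cv2.resize(s["color"][144:224,244:324],(400,400),interpolation=cv2.INTER_CUBIC)
cv2.imwrite("pics/s6.png",b)
a=cv2.imread("pics/h5.png")[:,400:]
# compare head region (pin high) before / now
r=(slice(100,170),slice(190,230)); print("diff head",np.abs(a[r].astype(int)-b[r]).mean(), a[115:165,195:222].mean((0,1)),b[115:165,195:222].mean((0,1)))
E
```

```text
15.7 [ 0.5823 -0.2626  0.2628] [-1.7993e+02  5.0000e-02  9.9280e+01] [-5.1  0.9  8.2] 0.013421319279525293
diff head 24.5425 [104.19925926 100.18814815  99.38222222] [113.82962963 122.45925926 129.12      ]
```

View pics/s6.png

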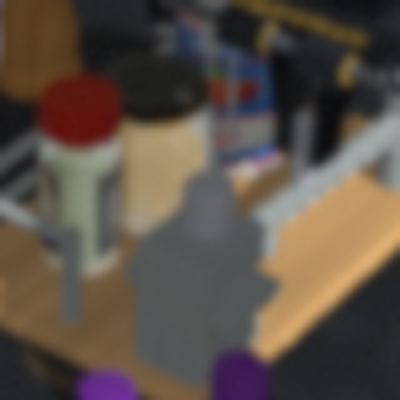

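The pin has dropped: head top at (208,175), and the fully-home prediction is (207,176). I'll relieve the push, release and retreat.

Emit:
drive_tool(rows=[0, -0.001, 0, 0, 0, 0, -1, 0, 0, 0, 0, 0, 0, -0.2, 0, 0, 0, 0, 0, 0, 0, 0, 0, 0, 0, 0, 0, 0, 0, 0, -0.02, 0, 0, 0, 0])

```text
time_s: 16.38
tool_pos: [0.581, -0.2622, 0.2795]
tool_rot: [-179.8, -0.1, 99.3]
force: [0.5, 0.3, 0.1]
grip_width: 0.0415
grasp_force: 0.0
```

Emit:
drive_tool(rows=[0, 0, -0.06, 0, 0, 0, 0, 0, 0, -0.06, 0, 0, 0, 0, 0, 0, 0, 0, 0, 0, 0, 0, 0, 0, 0, 0, 0, 0])

```text
time_s: 16.88
tool_pos: [0.5816, -0.2623, 0.4016]
tool_rot: [180.0, 0.1, 99.3]
force: [-0.8, -0.5, -0.7]
grip_width: 0.0437
grasp_force: 0.0
```

```bash
python3 - <<'E'
from h import *
o=st();s=cam("scene");w=cam("wrist");T=tw(w,o)
b=cv2.resize(s["color"][144:224,244:324],(380,380),interpolation=cv2.INTER_CUBIC)
cv2.imwrite("pics/f7.png",np.hstack([b,cv2.resize(w["color"][:315,98:418],(386,380))]))
print("expected head top px in wrist part",(proj(w,[.5605,-.1635,.118],T)-[98,0])*[386/320,380/315]+[380,0],"scene",(proj(s,[.5605,-.1635,.118])-[244,144])*4.75)
E
```

```text
16.875 [ 0.5816 -0.2623  0.4016] [1.7996e+02 5.0000e-02 9.9340e+01] [-0.8 -0.5 -0.7] 0.04374295223947331
expected head top px in wrist part [563.68360376  84.66465783] scene [196.31706441 167.11009241]
```

View pics/f7.png

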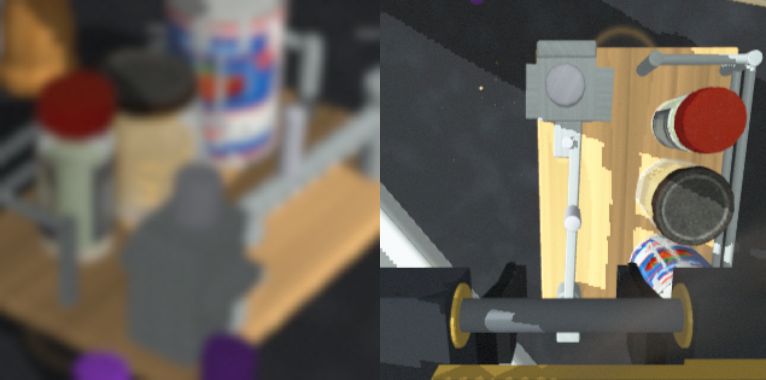

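The head sits on the ear at wrist-part px (566,85), against an expected (564,85). The gate is shut, the jars are standing and the arm is clear, so I'm handing in.

```bash
python3 -c "
from cell import *
print(sign_off())"
```

```text
the job is handed in; nothing more can be done
None
```

The job is handed in: the gate is shut, the pin has dropped home with its head on the upper ear, the jars are still standing in place, and the gripper has let go and is clear (about 17 s used); the sign-off returned no verdict, so this rests on the final camera views.

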